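Capture a coil former in bench tweezers

ROBOT

A 6-joint arm with a two-finger parallel gripper is mounted at the origin on the work surface. World frame = base frame: x ahead of the robot, y to its left, z up, the work surface at z = 0. Lengths are in m, angles in rad, forces in N, time in s.
With the tool pointing down it reaches from about 0.3 to 0.75 m from the base axis. Payload 8.5 kg.
Tool frame: the origin (TCP) lies at the very end of the fingers, on their centre line; the grasp point (between the pads) lies 19 mm behind it; z points along the fingers, y is the direction in which the jaws open and shut (so a half turn about z gives the same grasp; the last joint's range is limited). The gripper opens to 85 mm and grips with 20 to 120 N. Pads are 22 mm wide; open, the fingers measure 114 mm over their backs; the gripper's body (76 mm by 85 mm) begins 54 mm behind the grasp point. The pads swing forward as they close: fully open they stand 13 mm farther back than shut.
Start: joints at [-1.539, 0.381, 1.297, -0, 1.464, -0.215], TCP at [0.134, -0.533, 0.231] pointing down, gripper open.
Joint ranges: [-3.11, 3.11], [-0.89, 2.33], [0.22, 2.48], [-1.42, 4.56], [0.17, 2.85], [-2.88, 2.88]. Speed limits (rad/s): [2.39, 2.39, 3.14, 3.14, 3.14, 3.14].

INTERFACE

Orientations are given as [roll, pitch, yaw] about the fixed x, y, z axes, in that order (R = Rz(yaw) Ry(pitch) Rx(roll)).
In Python, from station import manip gives the robot as it stands.
- The arm moves only by the tool move_arm, never from a script. Its argument "increments" is a list of rows, each a list of 3 entries, a list of its own where there are three numbers: the shift along the tool's x, y, z in cm, then the turn about the tool's z in degrees, then the gripper's target within -1 to 1 (fully open at 1, half-way at 0, shut at -1). In form: [[[tx, ty, tz], roll, grip], ...]. A call has 1 to 10 rows; each row shifts and turns the commanded pose from where the row before left it, along the tool's axes as they then stand; what a row does not reach is not made up. A row lasts 1/8 s, in which the tool goes at most 62.5 mm and 10.7 degrees, less where a joint would pass 70% of its speed; a pose out of reach is approached as far as the arm can. A call is refused whole if a number of a shift passes 6.25 or a number of a turn 10.7, either way. A call with a gripper value outside its range is refused whole. The fingers move at their own pace and stop on an object; "grip_force" is the grip in N (left out, the last holds). Time passes only in rows, so rows that do not move let the fingers close. It gives the time, the measured TCP pose, the force and the opening at its end, in the units of the state.
- manip.observe(): the state, without advancing time (a new reading comes with each control period).
- manip.snapshot(name): name is "scene" or "top" or "wrist"; returns a dict with "frame" (400x640x3 uint8, red, green, blue), "vertical_fov" (degrees; the focal length in pixels is half the picture's height over the tangent of half this angle, whatever the lens; pixels are square), "cx", "cy" (the principal point, pixels), "pose" (4x4, takes a point from camera to world coordinates). Camera axes: x right, y up, looking along -z (the intrinsics and any distortion apply to the point x, -y, -z); pixel columns grow to the right and rows downward; lengths in m; the calibration is good to about 2 mm. A picture is of the moment at which its call begins. There is no depth.
- manip.finish_job(): hands the job in, once; it reports no verdict.
Trained networks look in a picture, given as the dict that the camera call returned (one of the last four; its "shot" number tells which), for a name from the list of things; names that differ only in an ending like _2 or _b are one class to them, and where a whole thing is asked for, a point or a joint stands for the part that bears it (a point fixed in the world has none). Each returns a list of dicts, best first, with "conf" (0 to 1); they miss things now and then, are a little off and sometimes report something else, mostly with a low value. They report only what shows in the picture. A call takes as long as a camera call. They do not tell look-alikes from the thing itself.
- manip.outline_of(picture, name): "pixels" (400x640 bool, what is visible of it) and "box" ([left, top, width, height] in pixels, round what is visible of it).
- manip.pinpoint(picture, name): "position" ([column, row] in pixels: a listed point, or the origin of a listed thing).
The state is a dict: "time": time; "q": joint angles; "qd": joint speeds; "effort": joint torques, N m; "ee_pos": TCP position; "tcp_rot": TCP orientation; "force": force on the tool from outside, world axes, zero at the start; "ft_torque": the same for the moment, N m; "finger_gap": finger opening in m.
Only numpy, scipy, OpenCV 4.12 (cv2) and the standard library are available. Lean on these libraries where they do the work, as an engineer would, in place of code of your own. Each camera call takes 0.05 s, during which the arm holds its last target.

TASK

From the blue tray take the one coil former whose flange fits the round recess of the bench tweezers' base plate (the middle of the three sizes), stand it fully home and upright in that recess between the open prongs, and let it go; leave the other two formers standing where they are. Then squeeze the sprung tweezers by their ribbed grips until the two tips stand over the two lines marked on the plate, 30 mm apart, so that the prongs reach in under the upper flange without pinching the barrel. Finish while still squeezing: the program ends with the gripper holding the tips steady on the lines.

Things in the scene. Friction and masses are not known exactly. Their poses are not given: they have to be found in the camera images.
- former_40: The middle-sized former, the one that fits the recess: white plastic coil former, an upright spool: two 40 mm flanges, 5 mm thick (0-5 and 25-30 mm above its underside), on a 16 mm barrel; above them a round stem, 20 mm across, from 30 to 60 mm. 30 to 65 g. Origin: centre of its underside, z up. It stands in the tray, about 100 mm from its neighbours; the formers differ only in flange diameter.
- former_30: The smallest former, to be left alone: white plastic coil former, an upright spool: two 30 mm flanges, 5 mm thick (0-5 and 25-30 mm above its underside), on a 16 mm barrel; above them a round stem, 20 mm across, from 30 to 60 mm. 30 to 65 g. Origin: centre of its underside, z up. It stands in the tray, about 100 mm from its neighbours; the formers differ only in flange diameter.
- former_50: The largest former, to be left alone: white plastic coil former, an upright spool: two 50 mm flanges, 5 mm thick (0-5 and 25-30 mm above its underside), on a 16 mm barrel; above them a round stem, 20 mm across, from 30 to 60 mm. 30 to 65 g. Origin: centre of its underside, z up. It stands in the tray, about 100 mm from its neighbours; the formers differ only in flange diameter.
- tray_in (a point): Centre of the floor, 4 mm above the table, of a shallow blue tray, 200 x 200 mm with 22 mm high walls. The three formers and a 40 mm high amber jar stand near the corners of a 100 mm square in it, in any order.
- clamp: Aluminium base plate of the bench tweezers, fixed to the table, 245 x 100 mm, top 12 mm above the table. Origin: under the recess's centre, at table height; x along the tweezers, from the heel block (centred at x = -167 mm, 56 mm high) to the tips, y to the left prong, z up. The plate reaches from x = -185 to +60 mm.
- seat (a point): Centre of the floor of the round recess (44 mm wide, 5 mm deep) in the plate, 7 mm above the table, where the former's underside centre belongs; axes as the clamp's.
- mark_left (a point): On the left engraved dark line on the plate (the lines run along the clamp's x, from x = 32 to 56 mm, at y = +-15 mm), at the point that the left tip must stand over; plate-top height.
- mark_right (a point): The same on the right line, 30 mm from the left one.
- grip_left (a point): Ribbed steel grip pad of the left prong, 26 mm long, 8 mm thick, 17 to 50 mm above the table, some 55 mm behind the recess. This point: middle of its outer face, where a finger presses; x along it. The outer faces of the two grips are 63 mm apart at rest, 44 mm (and parallel) with the tips on the lines; 1 mm less grip width closes the tip gap by 1.8 mm.
- grip_right (a point): The same on the right prong.
- tip_left (a point): Inner edge of the tip's end, 22 mm above the table. The tip gap is the distance between these points of both tips: 64 mm at rest, 30 mm on the lines.
- tip_right (a point): The same of the right prong.
- prong_left: Left steel prong of the tweezers, 200 mm long, passing beside the recess 17 to 27 mm above the table. Origin: on its upright hinge at the heel, 22 mm above the table; x runs forward along the prong. At rest the prongs' inner faces are 58 mm apart across the recess.
- prong_right: The right prong, mirrored.
- jaw_left (a joint): Left prong's angle in rad about its upright hinge at x = -165, y = 8 mm of the clamp: 0 at rest (open), 0.086 with its tip over its line, stop at 0.15. The prongs move independently, each sprung open: about 2.7 N at its grip at rest, 7.4 N on the line.
- jaw_right (a joint): Right prong's hinge angle, likewise: 0 at rest, 0.086 with its tip over its line.
There are look-alikes about, which are no part of the job. Leave any purple look-alike of the former_40 alone.

How it is judged:
By the outcome, as a careful person would: the job done as asked, in the order asked, and still so for the second after the job is handed in, while the arm keeps its last pose, push and grip.
It also fails if it takes over 51 s, if anything falls off the work surface, if the arm or the gripper's body presses on something with over 40 N, if the wrist force passes 120 N, or if a joint passes its speed limit or range.

## Working session

There is one attempt and no reset: what is moved stays moved. The work goes in short steps, Python scripts to look and compute and a tool call to move; the robot and the scene stay as the last step left them, time stands still between calls to the robot, and variables do not carry over. Pictures are saved under pics/ and viewed, and the job is handed in when it is done.

Besides the shell and the picture viewer there is one more tool, called as a command line: name --argument value ..., lists and objects as JSON in quotes. move_arm: Moves the arm, as the interface text tells. Its arguments: {"type":"object","properties":{"increments":{"type":"array"},"grip_force":{"type":"number"}},"required":["increments"]}

```bash
ls; mkdir -p pics; cat > h.py <<'E'
import numpy as np, cv2
from station import manip
def save(p,n,crop=None,s=1):
    f=p["frame"][:,:,::-1]
    if crop: f=f[crop[1]:crop[3],crop[0]:crop[2]]
    if s!=1: f=cv2.resize(f,None,fx=s,fy=s,interpolation=cv2.INTER_CUBIC)
    cv2.imwrite("pics/"+n+".png",f)
def K(p):
    f=p["frame"].shape[0]/2/np.tan(np.radians(p["vertical_fov"])/2); return f
def ray(p,uv):
    f=K(p); d=np.array([(uv[0]-p["cx"])/f,-(uv[1]-p["cy"])/f,-1.])
    T=np.array(p["pose"]); return T[:3,3],T[:3,:3]@d
def atz(p,uv,z):
    o,d=ray(p,uv); return o+d*(z-o[2])/d[2]
def proj(p,X):
    T=np.array(p["pose"]); c=T[:3,:3].T@(np.array(X)-T[:3,3]); f=K(p)
    return np.array([p["cx"]+f*c[0]/-c[2],p["cy"]-f*c[1]/-c[2]])
def tri(obs):
    A=np.zeros((3,3));b=np.zeros(3)
    for p,uv in obs:
        o,d=ray(p,uv); d=d/np.linalg.norm(d); M=np.eye(3)-np.outer(d,d); A+=M;b+=M@o
    X=np.linalg.solve(A,b)
    return X,[np.round(proj(p,X)-uv,1) for p,uv in obs]
E
python3 - <<'E'
from h import *
for n in ["scene","top","wrist"]:
    p=manip.snapshot(n); save(p,n+"0"); print(n,{k:v for k,v in p.items() if k!="frame"})
    for t in ["former_40","former_30","former_50","tray_in","clamp","seat","mark_left","mark_right","grip_left","grip_right","tip_left","tip_right"]:
        print(t,[(np.round(r["position"],1).tolist(),round(r["conf"],2)) for r in manip.pinpoint(p,t)][:4])
print(manip.observe())
E
```

```text
pics
scene {'vertical_fov': 47.47297405313205, 'cx': 314.27854593757814, 'cy': 204.16091151619005, 'pose': array([[ 0.76489622, -0.41250019,  0.4947498 ,  1.06412892],
       [ 0.64396938,  0.47131699, -0.60263067, -0.67012534],
       [ 0.01540128,  0.77955365,  0.62614608,  0.73430601],
       [ 0.        ,  0.        ,  0.        ,  1.        ]]), 'shot': 1}
former_40 [([265.1, 270.2], 0.79), ([200.4, 274.7], 0.71), ([234.7, 248.7], 0.68), ([282.5, 242.8], 0.61)]
former_30 [([265.1, 270.2], 0.79), ([200.4, 274.7], 0.71), ([234.7, 248.7], 0.68), ([282.5, 242.8], 0.61)]
former_50 [([265.1, 270.2], 0.79), ([200.4, 274.7], 0.71), ([234.7, 248.7], 0.68), ([282.5, 242.8], 0.61)]
tray_in []
clamp [([359.7, 197.8], 0.78), ([377.9, 191.0], 0.16)]
seat [([362.2, 195.5], 0.97)]
mark_left [([372.5, 200.9], 0.62)]
mark_right [([364.4, 201.0], 0.87)]
grip_left [([358.7, 174.2], 0.72)]
grip_right [([336.3, 181.8], 0.67), ([234.4, 249.0], 0.44)]
tip_left [([376.2, 192.3], 0.83), ([332.3, 158.5], 0.74), ([360.8, 196.8], 0.25)]
tip_right [([355.8, 202.8], 0.61)]
top {'vertical_fov': 49.630939846165
[... 1639 characters left out ...]
 []
tip_left []
tip_right []
{'time': 1.95, 'q': array([-1.53928824e+00,  3.80577778e-01,  1.29737648e+00,  2.59527434e-05,
        1.46361061e+00, -2.15294291e-01]), 'qd': array([ 3.94874872e-04, -5.49249932e-05,  9.56459322e-06, -1.92103252e-04,
        2.18929321e-03,  9.93864702e-05]), 'effort': array([-1.20463283e-03, -4.48332632e+01, -2.31461835e+01, -2.11078982e-04,
        5.94018820e-04,  1.18705451e-06]), 'ee_pos': array([ 0.13437445, -0.5333199 ,  0.23134228]), 'tcp_rot': array([ 3.14156000e+00, -1.92734457e-05,  2.46799606e-01]), 'force': array([-0.12984389, -0.4623358 ,  0.22750323]), 'ft_torque': array([-0.01006097, -0.00863769, -0.02910042]), 'finger_gap': 0.08534882194323447}
```

View pics/top0.png

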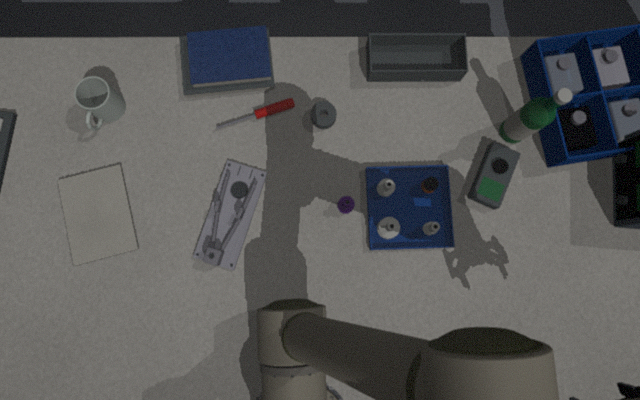

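View pics/scene0.png

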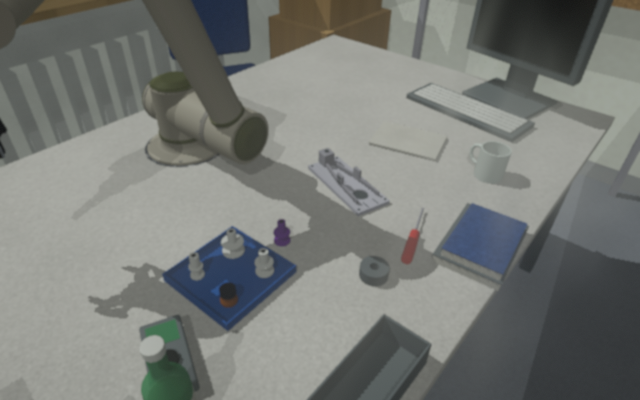

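```bash
python3 - <<'E'
import cv2
a=cv2.imread("pics/top0.png")[150:270,320:480]; cv2.imwrite("pics/topA.png",cv2.resize(a,None,fx=5,fy=5,interpolation=cv2.INTER_CUBIC))
a=cv2.imread("pics/top0.png")[150:260,190:300]; cv2.imwrite("pics/topB.png",cv2.resize(a,None,fx=5,fy=5,interpolation=cv2.INTER_CUBIC))
a=cv2.imread("pics/scene0.png")[200:310,170:320]; cv2.imwrite("pics/scA.png",cv2.resize(a,None,fx=5,fy=5,interpolation=cv2.INTER_CUBIC))
E
```

```text
(no output)
```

View pics/topA.png

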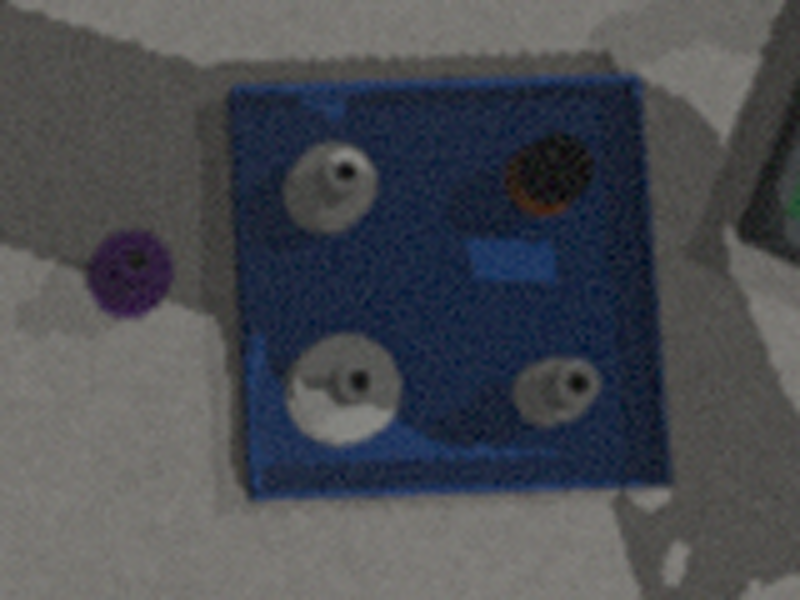

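View pics/topB.png

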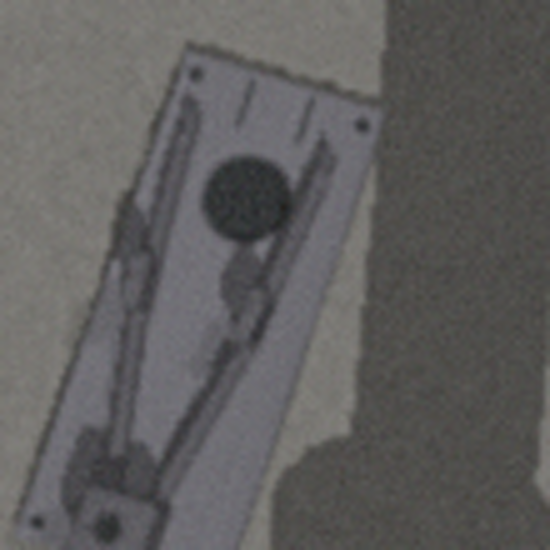

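View pics/scA.png

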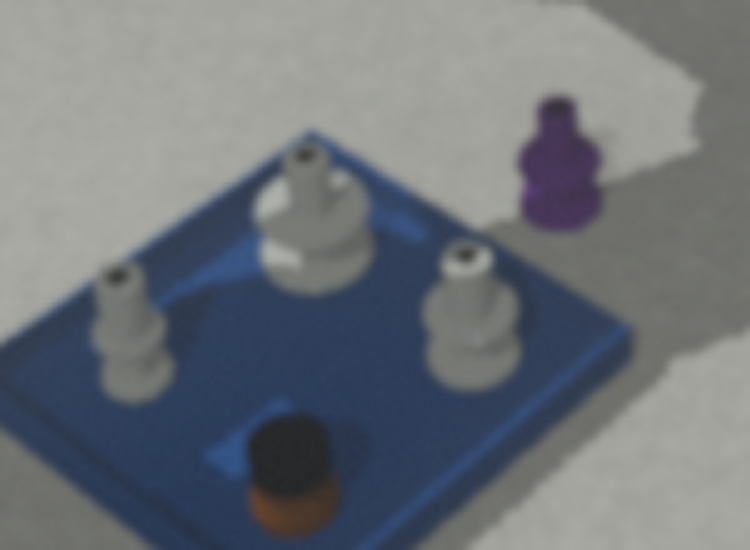

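```bash
cat > cams.py <<'E'
import numpy as np
S=dict(vertical_fov=47.47297405313205,cx=314.27854593757814,cy=204.16091151619005,frame=np.zeros((400,640,3)),pose=np.array([[ 0.76489622, -0.41250019,  0.4947498 ,  1.06412892],[ 0.64396938,  0.47131699, -0.60263067, -0.67012534],[ 0.01540128,  0.77955365,  0.62614608,  0.73430601],[0,0,0,1]]))
T=dict(vertical_fov=49.630939846165994,cx=323.5326356228052,cy=201.59442610453016,frame=np.zeros((400,640,3)),pose=np.array([[-0.0172812 ,  0.98878398, -0.14834958,  0.3670377 ],[-0.99944942, -0.01288005,  0.03057711, -0.03301099],[ 0.02832341,  0.14879631,  0.98846216,  1.03847945],[0,0,0,1]]))
# wrist cam pose at start
W=np.array([[ 2.44294796e-01,  9.32481524e-01,  2.66079423e-01,2.01245081e-01],[-9.69700990e-01,2.34977074e-01,6.68263801e-02,-5.16498619e-01],[-2.08199599e-04,-2.74342817e-01,9.61631934e-01,3.74427623e-01],[0,0,0,1]])
E
python3 - <<'E'
from h import *; from cams import *
from scipy.spatial.transform import Rotation as R
for n,t,s in [("f40base",(386.7,189.4),(265.1,270.2)),("seat",(239.4,189.6),(362.2,195.5)),("f40stemtop",(389.2,184.2),(263.2,250.8)),("gl",(214.9,203.5),(358.7,174.2)),("gr",(241.1,214),(336.3,181.8)),("ml",(234.9,175.2),(372.5,200.9)),("mr",(247.8,176.5),(364.4,201)),("tl",(222.9,171),(376.2,192.3)),("tr",(256,179.8),(355.8,202.8)),("f50",(387.8,225.3),(234.7,248.7)),("purple",(345,203.6),(282.5,242.8))]:
    X,e=tri([(T,t),(S,s)]); print(n,np.round(X,4),e)
for n,t,z in [("f40",(386.7,189.4),.004),("f50",(387.8,225.3),.004),("f30",(429.8,228.1),.004),("jar",(430,185),.03),("tray",(408.3,207.2),.004),("seat",(239.4,189.6),.007),("ml",(234.9,175.2),.012),("mr",(247.8,176.5),.012)]:
    print(n,np.round(atz(T,t,z),4))
Tt=np.eye(4);Tt[:3,:3]=R.from_euler('xyz',[3.14156,0,.2468]).as_matrix();Tt[:3,3]=[0.13437445,-0.5333199,0.23134228]
print(np.round(np.linalg.inv(Tt)@W,4)); print(np.round(Tt,3))
E
```

```text
f40base [ 0.5527 -0.2164  0.006 ] [array([-1.2, -1.1]), array([-1.9,  0.1])]
seat [0.5569 0.1402 0.0043] [array([-1. , -1.1]), array([-1.3,  0.3])]
f40stemtop [ 0.5529 -0.2143  0.0634] [array([-0.5, -0.4]), array([-0.7,  0. ])]
gl [0.5155 0.1886 0.0295] [array([0.7, 0.7]), array([ 0.9, -0.2])]
gr [0.4892 0.1267 0.0255] [array([1.2, 1.2]), array([ 1.5, -0.3])]
ml [ 0.5899  0.149  -0.0006] [array([0.4, 0.4]), array([ 0.5, -0.1])]
mr [0.5839 0.1163 0.0151] [array([0., 0.]), array([ 0., -0.])]
tl [0.5918 0.1702 0.0184] [array([2.1, 2.2]), array([ 2.7, -0.7])]
tr [0.574  0.0952 0.0171] [array([0.5, 0.5]), array([ 0.7, -0.1])]
f50 [ 0.4621 -0.2168  0.0132] [array([-0.2, -0.2]), array([-0.3,  0. ])]
purple [ 0.5176 -0.118  -0.0048] [array([0.2, 0.2]), array([ 0.2, -0. ])]
f40 [ 0.5504 -0.2197  0.004 ]
f50 [ 0.4625 -0.2189  0.004 ]
f30 [ 0.4542 -0.3205  0.004 ]
jar [ 0.5552 -0.3194  0.03  ]
tray [ 0.5058 -0.2707  0.004 ]
seat [0.5537 0.1373 0.007 ]
ml [0.5882 0.1477 0.012 ]
mr [0.5846 0.1167 0.012 ]
[[-0.000e+00  9.616e-01  2.743e-01  6.900e-02]
 [ 1.000e+00 -1.000e-04  2.000e-04  0.000e+00]
 [ 2.000e-04  2.743e-01 -9.616e-01 -1.431e-01]
 [ 0.000e+00  0.000e+00  0.000e+00  1.000e+00]]
[[ 0.97   0.244  0.     0.134]
 [ 0.244 -0.97  -0.    -0.533]
 [-0.     0.    -1.     0.231]
 [ 0.     0.     0.     1.   ]]
```

```bash
cat >> h.py <<'E'
def plan(x,y,z,yawdeg,n,start=None):
    s=start if start is not None else None
    if s is None:
        o=manip.observe(); s=[*o["ee_pos"],np.degrees(o["tcp_rot"][2])]
    p=np.array(s[:3],float); yaw=s[3]; d=(np.array([x,y,z])-p)/n; dy=(yawdeg-yaw)/n
    rows=[]
    for i in range(n):
        a=np.radians(yaw); t=np.array([np.cos(a)*d[0]+np.sin(a)*d[1],np.sin(a)*d[0]-np.cos(a)*d[1],-d[2]])*100
        rows.append([np.round(t,2).tolist(),round(-dy,2)]); yaw+=dy
    print(rows)
E
python3 -c "
from h import *
plan(.54,-.215,.2,-20,10)"
```

```text
[[[4.71, -2.1, 0.31], np.float64(3.41)], [[4.58, -2.37, 0.31], np.float64(3.41)], [[4.43, -2.64, 0.31], np.float64(3.41)], [[4.26, -2.9, 0.31], np.float64(3.41)], [[4.08, -3.15, 0.31], np.float64(3.41)], [[3.89, -3.39, 0.31], np.float64(3.41)], [[3.68, -3.61, 0.31], np.float64(3.41)], [[3.46, -3.82, 0.31], np.float64(3.41)], [[3.22, -4.02, 0.31], np.float64(3.41)], [[2.98, -4.21, 0.31], np.float64(3.41)]]
```

move_arm --increments '[[[4.71,-2.1,0.31],3.4,1],[[4.58,-2.37,0.31],3.4,1],[[4.43,-2.64,0.31],3.4,1],[[4.26,-2.9,0.31],3.4,1],[[4.08,-3.15,0.31],3.4,1],[[3.89,-3.39,0.31],3.4,1],[[3.68,-3.61,0.31],3.4,1],[[3.46,-3.82,0.31],3.4,1],[[3.22,-4.02,0.31],3.4,1],[[2.98,-4.21,0.31],3.4,1]]'

```text
time: 3.2
ee_pos: [0.5409, -0.2134, 0.2003]
tcp_rot: [3.141, -0.0, -0.349]
force: [0.1, -1.3, -0.7]
finger_gap: 0.0853
```

move_arm --increments '[[[0,0,0],0,0.2],[[0,0,0],0,0.2]]'

```text
time: 3.45
ee_pos: [0.5394, -0.2147, 0.2002]
tcp_rot: [3.141, 0.0, -0.346]
force: [-0.5, 0.0, -0.2]
finger_gap: 0.0522
```

```bash
python3 - <<'E'
from h import *
import pickle
p=manip.snapshot("wrist"); save(p,"w1"); pickle.dump(p,open("w1.pkl","wb"))
for t in ["former_40"]:
    for r in manip.pinpoint(p,t): print(np.round(r["position"],1),round(r["conf"],2),np.round(atz(p,r["position"],.004),4))
o=manip.observe(); print(o["time"],o["ee_pos"],np.degrees(o["tcp_rot"]),o["finger_gap"],o["q"])
E
```

```text
[420.2 210.9] 0.82 [ 0.4513 -0.3154  0.004 ]
[343.4 232.6] 0.63 [ 0.456  -0.2163  0.004 ]
[318.1 163.4] 0.58 [ 0.5503 -0.2163  0.004 ]
[255.8 219.5] 0.57 [ 0.5101 -0.1186  0.004 ]
3.55 [ 0.53897995 -0.21535341  0.20046576] [ 1.79991298e+02  2.30872974e-04 -1.99177188e+01] 0.05135928276406389 [-5.83909233e-01  4.56754568e-01  1.26376738e+00 -1.50288012e-04
  1.42103908e+00  1.33453929e+00]
```

View pics/w1.png

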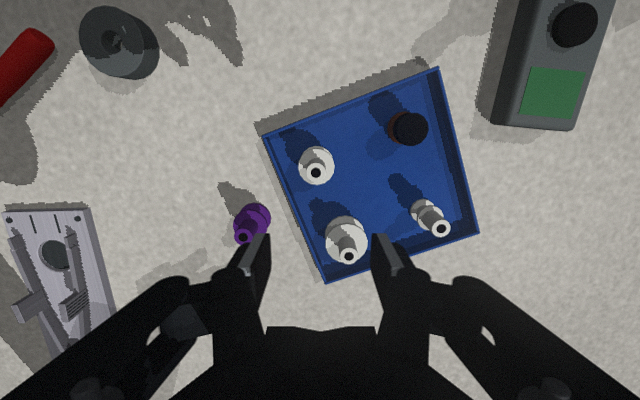

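```bash
python3 - <<'E'
from h import *
import pickle
p=pickle.load(open("w1.pkl","rb")); save(p,"w1z",(270,120,370,290),3.5)
print(atz(p,(316,172.5),.064), proj(p,[.5503,-.2163,.064]))
plan(.5495,-.2165,.12,-20,3)
E
```

```text
[ 0.55207291 -0.21515209  0.064     ] [317.70996182 173.7737757 ]
[[[0.34, -0.08, 2.68], np.float64(0.03)], [[0.34, -0.08, 2.68], np.float64(0.03)], [[0.34, -0.08, 2.68], np.float64(0.03)]]
```

View pics/w1z.png

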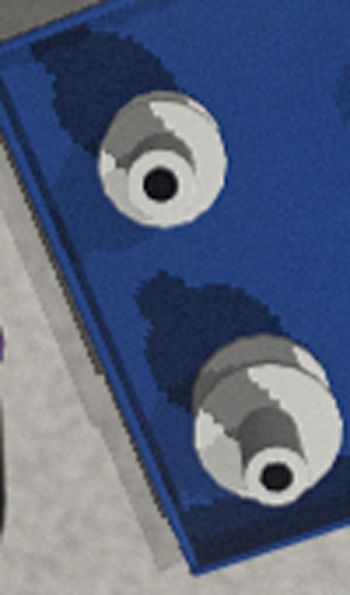

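move_arm --increments '[[[0.4,-0.1,2.7],0,0.2],[[0.4,-0.1,2.7],0,0.2],[[0.4,-0.1,2.7],0,0.2]]'

```text
time: 3.92
ee_pos: [0.5514, -0.2169, 0.1189]
tcp_rot: [3.141, -0.001, -0.348]
force: [0.4, 0.8, 0.0]
finger_gap: 0.051
```

```bash
python3 - <<'E'
from h import *
import pickle
p=manip.snapshot("wrist"); save(p,"w2"); pickle.dump(p,open("w2.pkl","wb"))
for t in ["former_40"]:
    for r in manip.pinpoint(p,t): print(np.round(r["position"],1),round(r["conf"],2),np.round(atz(p,r["position"],.004),4))
o=manip.observe(); print(o["time"],o["ee_pos"],np.degrees(o["tcp_rot"]),o["finger_gap"])
E
```

```text
[318.9 191.9] 0.89 [ 0.5501 -0.2154  0.004 ]
[448.6 244.3] 0.85 [ 0.4568 -0.3164  0.004 ]
[242.1 256.7] 0.81 [ 0.5135 -0.1211  0.004 ]
[353.6 278.6] 0.75 [ 0.4524 -0.2172  0.004 ]
4.025 [ 0.55039091 -0.21610413  0.11699602] [-179.93842899    0.28207287  -19.94016669] 0.05089789062282644
```

View pics/w2.png

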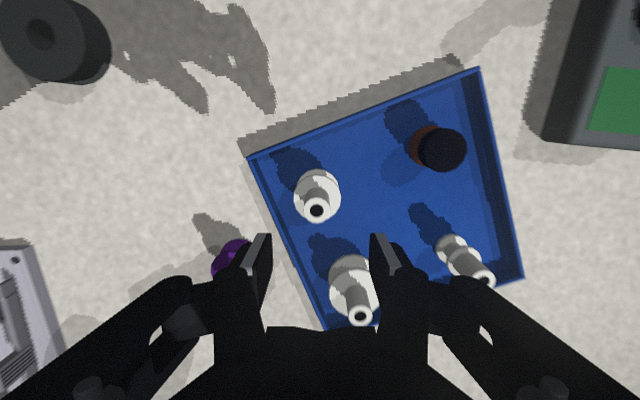

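```bash
python3 - <<'E'
from h import *
import pickle
p=pickle.load(open("w1.pkl","rb"));q=pickle.load(open("w2.pkl","rb"))
print(tri([(p,(315.7,172.6)),(q,(316.5,210))]), atz(q,(316.5,210),.064),atz(p,(315.7,172.6),.064))
print(tri([(p,(318.1,163.4)),(q,(318.9,191.9))]))
T=np.array(q["pose"]);o=T[:3,3]
plan(.551,-.2155,.042,-20,3)
E
```

```text
(array([ 0.55057957, -0.21402853,  0.05576272]), [array([-0.1,  0. ]), array([ 0.2, -0. ])]) [ 0.55323485 -0.214979    0.064     ] [ 0.55207901 -0.21483969  0.064     ]
(array([ 0.55128303, -0.21626552,  0.00925482]), [array([-0.3,  0. ]), array([ 0.4, -0. ])])
[[[0.01, -0.03, 2.5], np.float64(0.02)], [[0.01, -0.03, 2.5], np.float64(0.02)], [[0.01, -0.03, 2.5], np.float64(0.02)]]
```

move_arm --increments '[[[0.1,0,2.6],0,0.2],[[0.05,-0.05,2.6],0,0.2],[[0,0,1.9],0,0.2],[[0,0,0.55],0,0.2],[[0,0,0],0,0.2]]'

```text
time: 4.65
ee_pos: [0.5536, -0.2164, 0.0438]
tcp_rot: [3.141, -0.001, -0.347]
force: [-0.4, -0.4, 0.1]
finger_gap: 0.0513
```

```bash
python3 - <<'E'
from h import *
import pickle
p=manip.snapshot("wrist"); save(p,"w3"); pickle.dump(p,open("w3.pkl","wb"))
o=manip.observe(); print(o["time"],o["ee_pos"],np.degrees(o["tcp_rot"]),o["finger_gap"],o["force"])
E
```

```text
4.7 [ 0.55379811 -0.21642151  0.04401398] [ 1.79979435e+02 -9.58440504e-02 -1.98820214e+01] 0.05104682813930724 [ 0.03327729  0.85230439 -0.05624776]
```

View pics/w3.png

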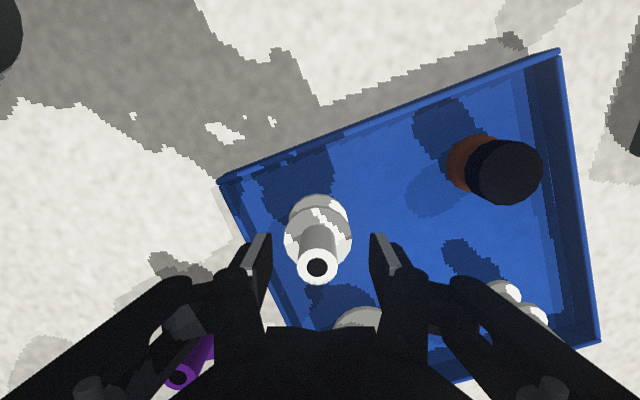

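```bash
python3 - <<'E'
from h import *
import pickle
q=pickle.load(open("w3.pkl","rb"))
for z in (.034,.044,.063,.064): print(z,proj(q,[.5538,-.2164,z]))
print(atz(q,(317,266.5),.064))
E
```

```text
0.034 [319.64679959 237.05313422]
0.044 [319.61511439 244.7001444 ]
0.063 [319.54274657 262.16563151]
0.064 [319.53840318 263.21388013]
[ 0.55257028 -0.2146668   0.064     ]
```

move_arm --increments '[[[-0.15,-0.12,0.3],0,0.2],[[0,0,0],0,-1],[[0,0,0],0,-1],[[0,0,0],0,-1],[[0,0,0],0,-1]]' --grip_force 40

```text
time: 5.32
ee_pos: [0.5527, -0.2143, 0.0402]
tcp_rot: [3.142, -0.001, -0.347]
force: [0.2, 0.2, 4.0]
finger_gap: 0.0181
```

```bash
python3 - <<'E'
from h import *
o=manip.observe(); print(o["time"],o["ee_pos"],np.degrees(o["tcp_rot"]),o["finger_gap"],o["force"])
p=manip.snapshot("wrist"); save(p,"w4")
E
```

```text
5.325 [ 0.55269581 -0.21430364  0.04021504] [ 1.79994706e+02 -4.29298820e-02 -1.98571683e+01] 0.01812189346757005 [0.18434153 0.16226005 3.96702662]
```

View pics/w4.png

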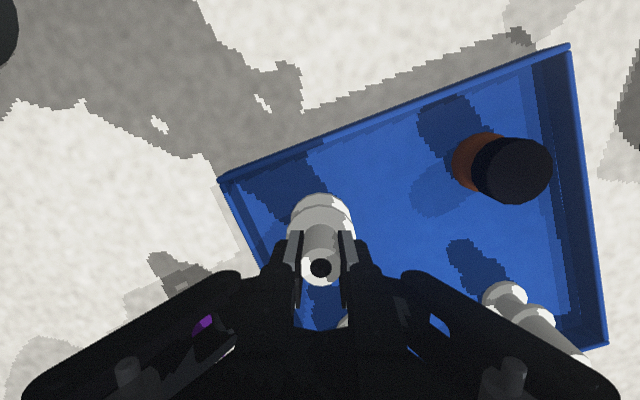

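```bash
python3 - <<'E'
from h import *
plan(.5527,-.2143,.15,-20,2)
plan(.53,.04,.16,-20,6,[.5527,-.2143,.15,-20])
E
```

```text
[[[-0.0, -0.0, -5.49], np.float64(0.07)], [[-0.0, -0.0, -5.49], np.float64(0.07)]]
[[[-1.81, -3.85, -0.17], -0.0], [[-1.81, -3.85, -0.17], -0.0], [[-1.81, -3.85, -0.17], -0.0], [[-1.81, -3.85, -0.17], -0.0], [[-1.81, -3.85, -0.17], -0.0], [[-1.81, -3.85, -0.17], -0.0]]
```

move_arm --increments '[[[0,0,-2.5],0,-1],[[0,0,-5.5],0,-1],[[0,0,-3],0,-1],[[-1.8,-3.85,-0.15],0,-1],[[-1.8,-3.85,-0.15],0,-1],[[-1.8,-3.85,-0.15],0,-1],[[-1.8,-3.85,-0.15],0,-1],[[-1.8,-3.85,-0.15],0,-1],[[-1.8,-3.85,-0.15],0,-1],[[0,0,0],0,-1]]'

```text
time: 6.62
ee_pos: [0.5288, 0.042, 0.1587]
tcp_rot: [-3.141, 0.001, -0.343]
force: [-0.0, -0.6, -0.5]
finger_gap: 0.0177
```

```bash
python3 - <<'E'
from h import *
import pickle
p=manip.snapshot("wrist"); save(p,"w5"); pickle.dump(p,open("w5.pkl","wb"))
for t in ["seat","mark_left","mark_right","grip_left","grip_right","tip_left","tip_right"]:
    print(t,[(np.round(r["position"],1).tolist(),round(r["conf"],2)) for r in manip.pinpoint(p,t)][:3])
o=manip.observe(); print(o["time"],o["ee_pos"],np.degrees(o["tcp_rot"]),o["finger_gap"],o["force"])
E
```

```text
seat [([229.2, 189.8], 0.94)]
mark_left [([205.4, 160.5], 0.7)]
mark_right []
grip_left [([195.6, 246.0], 0.98)]
grip_right [([255.8, 249.1], 0.95)]
tip_left [([188.2, 162.3], 0.65), ([319.4, 221.8], 0.54)]
tip_right [([253.3, 161.6], 0.67)]
7.025 [0.52946087 0.03895591 0.15872155] [ 1.79993238e+02  8.64798769e-03 -1.99262706e+01] 0.01774115547721474 [ 0.52921063 -1.06507986  0.60492705]
```

View pics/w5.png

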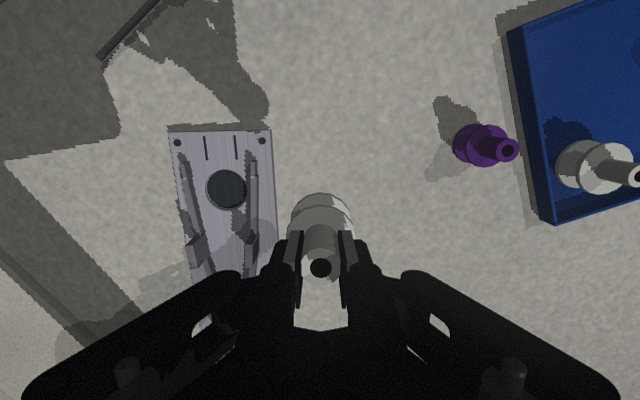

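```bash
python3 - <<'E'
import cv2
a=cv2.imread("pics/w5.png")
cv2.imwrite("pics/w5a.png",cv2.resize(a[115:265,150:290],None,fx=4,fy=4,interpolation=cv2.INTER_CUBIC))
cv2.imwrite("pics/w5b.png",cv2.resize(a[180:300,260:380],None,fx=5,fy=5,interpolation=cv2.INTER_CUBIC))
E
```

```text
(no output)
```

View pics/w5a.png

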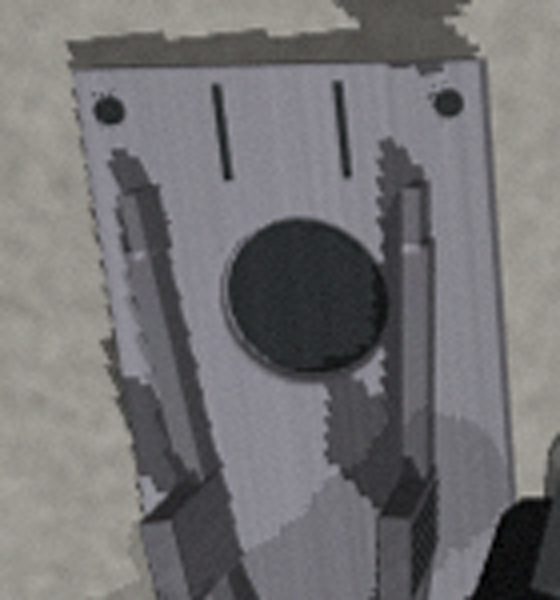

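View pics/w5b.png

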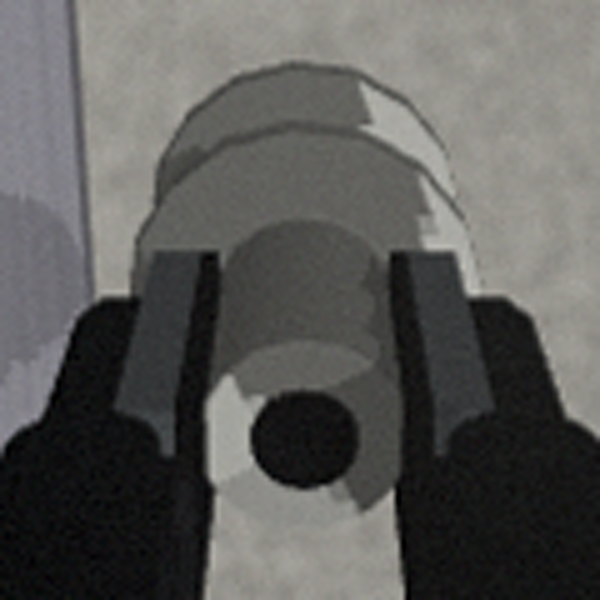

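```bash
cat > fit.py <<'E'
from h import *
from scipy.optimize import least_squares
def fitformer(p,pos,yawdeg,hole,lr,ftop,btop):
    a=np.radians(yawdeg); Rt=np.array([[np.cos(a),np.sin(a),0],[np.sin(a),-np.cos(a),0],[0,0,-1]])
    th=np.linspace(0,2*np.pi,180)
    def feats(d):
        c=np.array(pos)+Rt@d
        rp=lambda z,r:np.array([proj(p,c+[r*np.cos(t),r*np.sin(t),z]) for t in th])
        h=proj(p,c+[0,0,.06]); f=rp(.03,.02); b=rp(.005,.02)
        return np.array([h[0],h[1],f[:,0].min(),f[:,0].max(),f[:,1].min(),b[:,1].min()])
    m=np.array([hole[0],hole[1],lr[0],lr[1],ftop,btop])
    s=least_squares(lambda d:feats(d)-m,[0,0,.036],x_scale=.01)
    return s.x,feats(s.x)-m,Rt
E
python3 - <<'E'
from fit import *
import pickle
p=pickle.load(open("w5.pkl","rb"))
x,r,Rt=fitformer(p,[0.5293,.0390,.1587],-19.93,(321,267.6),(286.6,356.4),205,192.6)
print("d tool",x,r)
s=atz(p,(226.5,189.6),.012); print("seat",s)
L=[atz(p,u,.012) for u in [(204,136),(207,160),(234.5,135.5),(237,159.5)]]
print(np.round(L,4))
for a,b in [(0,1),(2,3)]:
    d=L[a]-L[b]; print(np.degrees(np.arctan2(d[1],d[0])),np.linalg.norm(d))
m=(L[0]+L[1]+L[2]+L[3])/4; d=m-s; print("axis",np.degrees(np.arctan2(d[1],d[0])),np.linalg.norm(d), "sep",np.linalg.norm((L[0]+L[1]-L[2]-L[3])/2))
for n,u,z in [("gl",(195.6,246),.033),("gr",(255.8,249.1),.033),("tl",(188.2,162.3),.022),("tr",(253.3,161.6),.022)]: print(n,atz(p,u,z))
E
```

```text
d tool [-0.00090969 -0.00178609  0.03565475] [ 0.44239919 -0.67806473 -1.04244716  0.5050367   0.43616073  0.41640863]
seat [0.55377917 0.13620693 0.012     ]
[[0.6112 0.1341 0.012 ]
 [0.5886 0.1417 0.012 ]
 [0.6015 0.1055 0.012 ]
 [0.5789 0.113  0.012 ]]
-18.721325386499437 0.023820818330228994
-18.267755521242332 0.02380253400183667
axis -16.99957129543038 0.04313156307085595 sep 0.030240080834601855
gl [0.51298417 0.18242174 0.033     ]
gr [0.4891086  0.12593604 0.033     ]
tl [0.59291033 0.15577046 0.022     ]
tr [0.57214843 0.09560367 0.022     ]
```

```bash
python3 - <<'E'
from h import *
a=np.radians(-18.3); Rt=np.array([[np.cos(a),np.sin(a),0],[np.sin(a),-np.cos(a),0],[0,0,-1]])
t=np.array([.5538,.1362,.0])-Rt@[-.0009,-.0018,0]; print(t)
plan(t[0],t[1],.12,-18.3,4)
E
```

```text
[0.5540893  0.13420844 0.        ]
[[[-0.23, -2.45, 0.97], np.float64(-0.41)], [[-0.22, -2.45, 0.97], np.float64(-0.41)], [[-0.2, -2.45, 0.97], np.float64(-0.41)], [[-0.18, -2.45, 0.97], np.float64(-0.41)]]
```

move_arm --increments '[[[-0.22,-2.45,0.5],-0.4,-1],[[-0.22,-2.45,0.7],-0.4,-1],[[-0.2,-2.45,0.9],-0.4,-1],[[-0.2,-2.45,0.9],-0.4,-1],[[0,0,3.0],0,-1],[[0,0,0],0,-1],[[0,0,0],0,-1]]'

```text
time: 7.9
ee_pos: [0.5543, 0.1346, 0.0997]
tcp_rot: [-3.141, -0.001, -0.319]
force: [-0.1, -0.4, 0.2]
finger_gap: 0.0179
```

```bash
python3 - <<'E'
from h import *
import pickle
p=manip.snapshot("wrist"); save(p,"w6"); pickle.dump(p,open("w6.pkl","wb"))
save(p,"w6a",(240,100,400,300),3)
o=manip.observe(); print(o["time"],o["ee_pos"],np.degrees(o["tcp_rot"]),o["finger_gap"],o["force"])
for t in ["seat","mark_left","mark_right"]:
    print(t,[(np.round(r["position"],1).tolist(),round(r["conf"],2)) for r in manip.pinpoint(p,t)][:3])
E
```

```text
7.95 [0.5543998  0.13457745 0.10001103] [-1.79966066e+02 -9.86986835e-02 -1.82980827e+01] 0.018028001662496285 [ 0.95449016  0.72648841 -0.02912185]
seat [([320.4, 200.5], 0.72)]
mark_left [([296.5, 159.7], 0.72)]
mark_right [([334.1, 159.5], 0.92)]
```

View pics/w6.png

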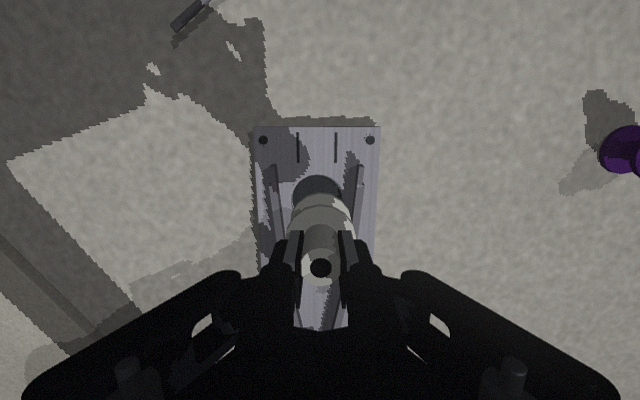

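View pics/w6a.png

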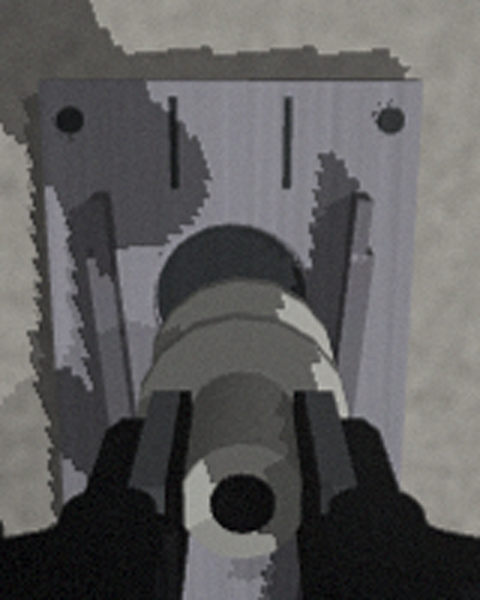

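```bash
cat >> fit.py <<'E'
def fitrecess(p,l,r,top,c0=(.5538,.1362)):
    th=np.linspace(0,2*np.pi,180)
    def f(c):
        q=np.array([proj(p,[c[0]+.022*np.cos(t),c[1]+.022*np.sin(t),.012]) for t in th]); return np.array([q[:,0].min(),q[:,0].max(),q[:,1].min()])-[l,r,top]
    s=least_squares(f,c0,x_scale=.01); return s.x,s.fun
E
python3 - <<'E'
from fit import *
import pickle
p=pickle.load(open("w6.pkl","rb"))
pos=[.5544,.13458,.1000]
x,r,Rt=fitformer(p,pos,-18.3,(240+242/3,100+503/3),(240+141/3,240+349/3),100+316/3,100+279/3)
c=np.array(pos)+Rt@x; print("d",x,r,"world",c)
s,e=fitrecess(p,240+158/3,240+306/3,100+224/3); print("recess",s,e)
L=[atz(p,(240+u/3,100+v/3),.012) for u,v in [(173,97),(177,188),(287,97),(287,188)]]
for a,b in [(0,1),(2,3)]:
    d=L[a]-L[b]; print(np.degrees(np.arctan2(d[1],d[0])),np.linalg.norm(d))
m=sum(L)/4; d=m[:2]-s; print("axis",np.degrees(np.arctan2(d[1],d[0])),np.linalg.norm(d)); print("seat from marks",m[:2]-.044*np.array([np.cos(np.radians(-18.3)),np.sin(np.radians(-18.3))]))
d=s-c[:2]; print("err tool", (Rt.T@[d[0],d[1],0])*1000)
E
```

```text
d [5.53522430e-05 8.23903181e-04 3.65841741e-02] [ 0.73595581 -0.73809315 -1.28770079  0.39352513  0.47126375  0.45650675] world [0.55419385 0.13378039 0.06341583]
recess [0.55332998 0.1372408 ] [-1.63163298  1.63128146  0.08085852]
-16.957505121252925 0.023967883855087118
-17.46640647914117 0.023963482195601397
axis -18.118537318208976 0.043914553466053156
seat from marks [0.55329231 0.13739975]
err tool [-1.90673298 -3.01415937  0.        ]
```

move_arm --increments '[[[-0.18,-0.27,1.5],0,-1],[[0,0,1.5],0,-1],[[0,0,0.5],0,-1],[[0,0,0],0,-1],[[0,0,0],0,-1]]'

```text
time: 8.72
ee_pos: [0.5531, 0.1381, 0.0641]
tcp_rot: [-3.141, -0.001, -0.319]
force: [0.2, -0.6, -0.3]
finger_gap: 0.0183
```

```bash
python3 - <<'E'
from h import *
import pickle
p=manip.snapshot("wrist"); save(p,"w7"); pickle.dump(p,open("w7.pkl","wb"))
save(p,"w7a",(240,100,400,300),3)
o=manip.observe(); print(o["time"],o["ee_pos"],np.degrees(o["tcp_rot"]),o["finger_gap"],o["force"])
from scipy.spatial.transform import Rotation as R
Tt=np.eye(4);Tt[:3,:3]=R.from_euler('xyz',o["tcp_rot"]).as_matrix();Tt[:3,3]=o["ee_pos"]
print(np.round(np.linalg.inv(Tt)@p["pose"],4))
p=manip.snapshot("scene"); save(p,"s7",(310,130,410,220),6)
E
```

```text
8.775 [0.55316421 0.13814754 0.06419957] [-1.79984099e+02 -4.49981150e-02 -1.82567947e+01] 0.0179060847682561 [-0.05707944  0.37183953 -0.75708557]
[[-1.000e-04  9.616e-01  2.745e-01  6.910e-02]
 [ 1.000e+00  2.000e-04 -3.000e-04  3.000e-04]
 [-3.000e-04  2.745e-01 -9.616e-01 -1.430e-01]
 [ 0.000e+00  0.000e+00  0.000e+00  1.000e+00]]
```

View pics/w7a.png

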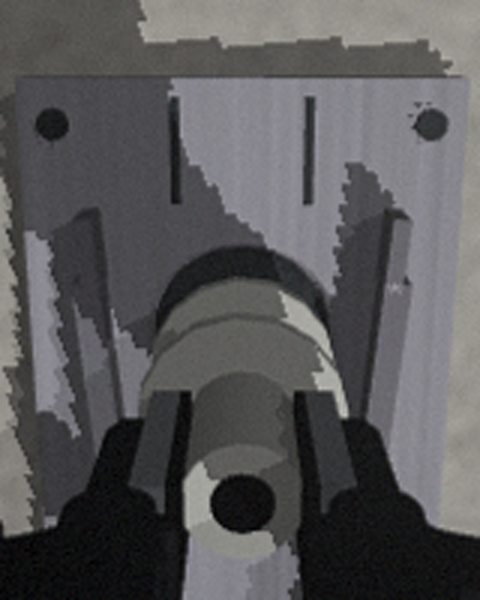

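View pics/s7.png

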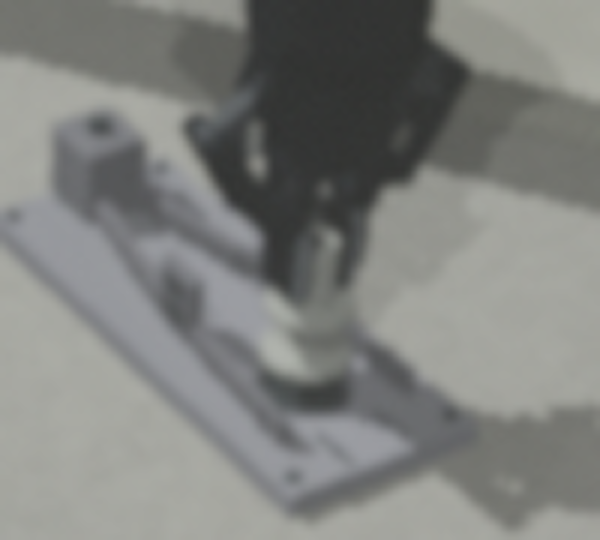

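```bash
python3 - <<'E'
from fit import *
import pickle
p=pickle.load(open("w7.pkl","rb"))
pos=[.55316,.13815,.0642]
x,r,Rt=fitformer(p,pos,-18.27,(240+242.5/3,100+503/3),(240+141/3,240+349/3),100+316/3,100+279/3)
c=np.array(pos)+Rt@x; print("d",x,r,"world",c)
s,e=fitrecess(p,240+155/3,240+331/3,100+245/3); print("recess",s,e)
L=[atz(p,(240+u/3,100+v/3),.012) for u,v in [(175,97),(176,204),(309,97),(308,204)]]
print(np.round(L,4))
for a,b in [(0,1),(2,3)]:
    d=L[a]-L[b]; print(np.degrees(np.arctan2(d[1],d[0])),np.linalg.norm(d))
m=sum(L)/4; d=m[:2]-s; print("axis",np.degrees(np.arctan2(d[1],d[0])),np.linalg.norm(d)); a=np.radians(-18.2);s2=m[:2]-.044*np.array([np.cos(a),np.sin(a)]);print("seat from marks",s2)
for q in(s,s2):
    d=q-c[:2]; print("err tool", (Rt.T@[d[0],d[1],0])*1000)
# expected row of recess top for seat at former centre
print([proj(p,c*[1,1,0]+[.022*np.cos(a),.022*np.sin(a),.012]) for a in [a]], proj(p,c*[1,1,0]+[.02*np.cos(a),.02*np.sin(a),c[2]+.005]))
E
```

```text
d [0.00014253 0.00084742 0.03647247] [ 0.64617804 -0.73133923 -1.22427351  0.43928535  0.47469817  0.44324483] world [0.55302968 0.13730062 0.02772753]
recess [0.55364946 0.1371489 ] [-1.42590459  1.42569066  0.08300962]
[[0.6112 0.134  0.012 ]
 [0.5885 0.1418 0.012 ]
 [0.6019 0.1059 0.012 ]
 [0.5791 0.1131 0.012 ]]
-18.90964998787547 0.02394691302807738
-17.574803199289008 0.023947212017353593
axis -17.929913963804463 0.043648785297892165
seat from marks [0.55337962 0.13745421]
err tool [ 0.63610231 -0.05022447  0.        ]
err tool [ 0.28415154 -0.25554947  0.        ]
[array([321.05739789, 182.64082253])] [321.14035483 193.44314162]
```

move_arm --increments '[[[0.04,-0.01,0.8],0,-1],[[0,0,0.6],0,-1],[[0,0,0.3],0,-1],[[0,0,0.1],0,-1],[[0,0,0.1],0,-1],[[0,0,0],0,-1]]'

```text
time: 9.57
ee_pos: [0.5533, 0.1381, 0.0449]
tcp_rot: [-3.142, -0.0, -0.319]
force: [0.4, -0.0, -0.4]
finger_gap: 0.0181
```

```bash
python3 - <<'E'
from h import *
import pickle
p=manip.snapshot("wrist"); save(p,"w8"); pickle.dump(p,open("w8.pkl","wb"))
save(p,"w8a",(240,100,400,300),3)
o=manip.observe(); print(o["time"],o["ee_pos"],np.degrees(o["tcp_rot"]),o["finger_gap"],o["force"])
E
```

```text
9.625 [0.5533782  0.13808522 0.0449285 ] [-1.79997926e+02 -1.22566991e-02 -1.82585361e+01] 0.018485497971653032 [-0.13888502  0.16862071  0.48713732]
```

View pics/w8a.png

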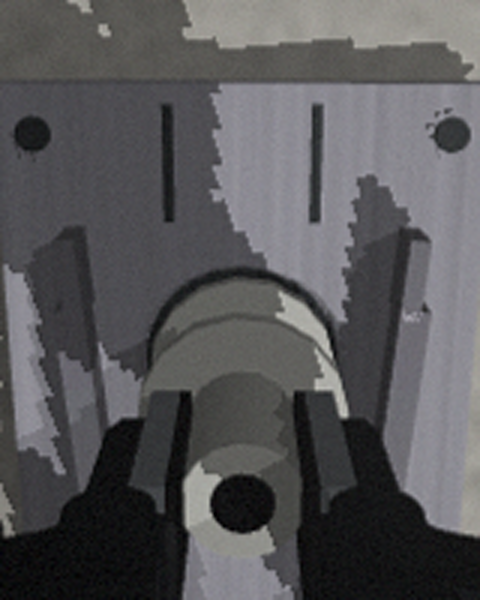

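move_arm --increments '[[[0,0,0.1],0,-1],[[0,0,0.05],0,-1],[[0,0,0],0,-1]]'

```text
time: 10.0
ee_pos: [0.5533, 0.1381, 0.0433]
tcp_rot: [3.142, 0.0, -0.319]
force: [-0.6, 0.5, -0.2]
finger_gap: 0.0183
```

move_arm --increments '[[[0,0,0.05],0,-1],[[0,0,0.05],0,-1],[[0,0,0],0,-1]]'

```text
time: 10.38
ee_pos: [0.5534, 0.1381, 0.0432]
tcp_rot: [-3.141, -0.001, -0.319]
force: [-2.7, -0.8, 7.9]
finger_gap: 0.018
```

move_arm --increments '[[[0,0,-0.06],0,-1],[[0,0,0],0,-0.3],[[0,0,0],0,0.0],[[0,0,0],0,0.2]]'

```text
time: 10.88
ee_pos: [0.5533, 0.1381, 0.0428]
tcp_rot: [3.142, 0.0, -0.319]
force: [1.6, -0.7, -0.5]
finger_gap: 0.0513
```

```bash
python3 - <<'E'
from h import *
import pickle
p=manip.snapshot("wrist"); save(p,"w9"); pickle.dump(p,open("w9.pkl","wb"))
save(p,"w9a",(240,100,400,300),3)
o=manip.observe(); print(o["time"],o["ee_pos"],np.degrees(o["tcp_rot"]),o["finger_gap"],o["force"])
E
```

```text
10.925 [0.55329564 0.13809236 0.04281495] [ 1.79997343e+02  8.82767645e-03 -1.82610407e+01] 0.0515149240316469 [-0.29159388  0.40175315  0.43737026]
```

View pics/w9a.png

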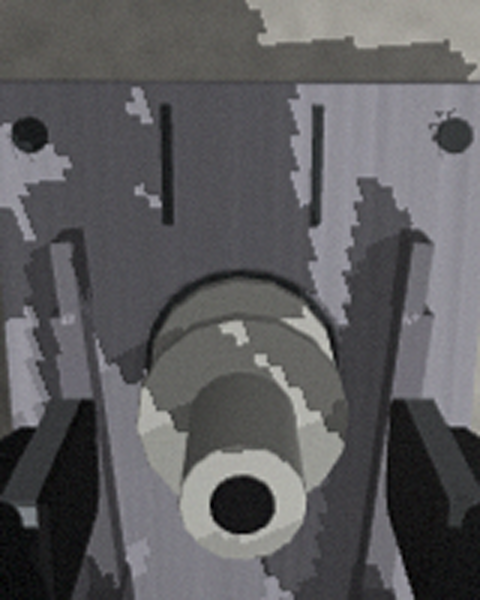

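move_arm --increments '[[[0,0,-3],0,0.2],[[0,0,-5],0,0.2],[[-1.5,0,-3],0,0.6],[[-4,0,0],0,1],[[0,0,0],0,1],[[0,0,0],0,1]]'

```text
time: 11.68
ee_pos: [0.5016, 0.1552, 0.153]
tcp_rot: [-3.141, -0.0, -0.319]
force: [0.0, 0.2, -0.8]
finger_gap: 0.0854
```

```bash
python3 - <<'E'
from h import *
import pickle
p=manip.snapshot("wrist"); save(p,"w10"); pickle.dump(p,open("w10.pkl","wb"))
save(p,"w10a",(230,50,410,250),3)
o=manip.observe(); print(o["time"],o["ee_pos"],np.degrees(o["tcp_rot"]),o["finger_gap"],o["force"])
for t in ["seat","former_40","grip_left","grip_right","tip_left","tip_right"]:
    print(t,[(np.round(r["position"],1).tolist(),round(r["conf"],2)) for r in manip.pinpoint(p,t)][:3])
E
```

```text
11.725 [0.50180341 0.15511912 0.15277305] [-1.79998588e+02 -1.56428081e-02 -1.82748702e+01] 0.08528723121381558 [-0.54857189 -0.18479977 -0.09947885]
seat []
former_40 [([321.1, 132.4], 0.75), ([590.2, 85.9], 0.7)]
grip_left [([287.0, 187.9], 0.57)]
grip_right [([350.0, 192.0], 0.83), ([321.5, 131.6], 0.58)]
tip_left [([283.1, 93.5], 0.68)]
tip_right [([356.0, 93.4], 0.86)]
```

View pics/w10.png

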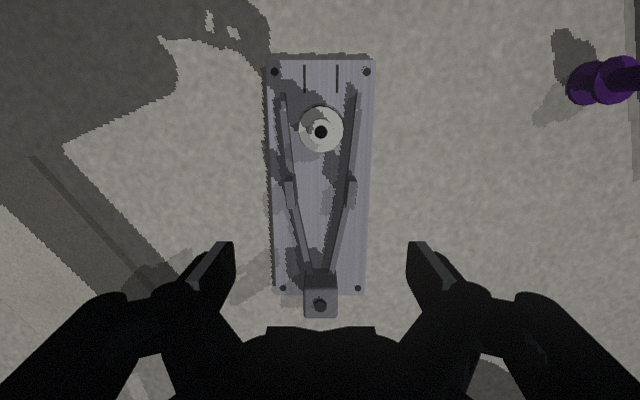

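View pics/w10a.png

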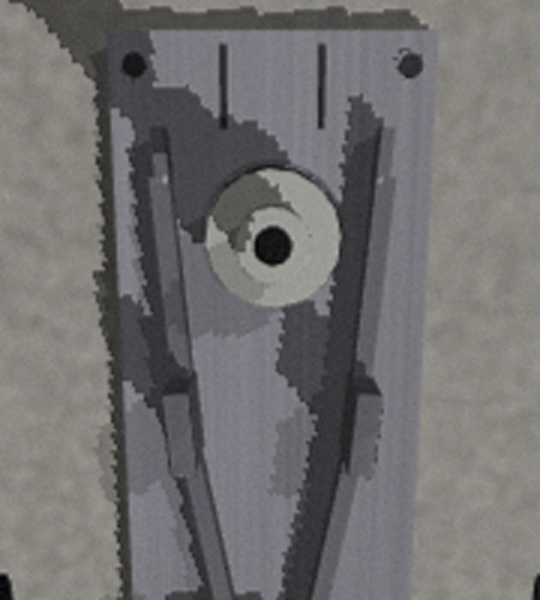

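```bash
python3 - <<'E'
from h import *
import pickle
p=pickle.load(open("w5.pkl","rb"));q=pickle.load(open("w10.pkl","rb"))
gl=tri([(p,(195.6,246)),(q,(287,187.9))]);gr=tri([(p,(255.8,249.1)),(q,(350,192))]);print(gl,gr)
a=np.radians(-18.27); Rt=np.array([[np.cos(a),np.sin(a),0],[np.sin(a),-np.cos(a),0],[0,0,-1]])
tcp=np.array([.5018,.15512,0])
for z,u,v in [(.05,(176+0)/3+230,430/3+50),(.05,364/3+230,430/3+50),(.05,163/3+230,475/3+50),(.05,381/3+230,475/3+50),(.05,163/3+230,392/3+50),(.05,381/3+230,392/3+50)]:
    X=atz(q,(u,v),z); print(np.round((Rt.T@(X-tcp))*1000,1))
for g in (gl[0],gr[0]): print(np.round(Rt.T@(g-tcp)*1000,1))
h=atz(q,(230+273/3,50+246/3),.067); print("stem top",h, np.round(Rt.T@(h-tcp)*1000,1))
o=atz(q,(230+272/3,50+237.5/3),.037); print("flange",o)
L=[atz(q,(230+u/3,50+v/3),.012) for u,v in [(223,44),(223,128),(321.5,44),(321,128)]]
for l in L: print(np.round(Rt.T@(l-tcp)*1000,1))
# tip positions
for u in [(283.1,93.5),(356,93.4)]: print(np.round(Rt.T@(atz(q,u,.022)-tcp)*1000,1))
E
```

```text
(array([0.51120368, 0.1855641 , 0.02780878]), [array([0.1, 0.2]), array([-0.1, -0.2])]) (array([0.48676513, 0.12906556, 0.025335  ]), [array([-0.3, -0.5]), array([0.3, 0.5])])
[ -0.  -27.8 -50. ]
[ -0.   27.7 -50. ]
[-14.  -32.1 -50. ]
[-14.   33.2 -50. ]
[ 11.5 -31.2 -50. ]
[ 11.5  32.3 -50. ]
[ -0.6 -31.9 -27.8]
[ -6.1  29.5 -25.3]
stem top [0.55307061 0.13739619 0.067     ] [ 54.2   0.8 -67. ]
flange [0.55364663 0.13743884 0.037     ]
[110.6 -14.3 -12. ]
[ 86.6 -14.6 -12. ]
[110.6  15.5 -12. ]
[ 86.6  15.7 -12. ]
[ 85.2 -33.2 -22. ]
[ 85.3  32.3 -22. ]
```

```bash
python3 - <<'E'
from h import *
import pickle
Tc=np.array([[-0,.9616,.2744,.069],[1,0,0,0],[0,.2744,-.9616,-.1431],[0,0,0,1]])
q=dict(pickle.load(open("w10.pkl","rb"))); q["pose"]=Tc
for g in (42.7,25.7,9):
    print(g,[(h,np.round(proj(q,[.011,-g/1000,h/1000]),1).tolist()) for h in (0,-4,-8,-13)])
E
```

```text
42.7 [(0, [240.1, 225.8]), (-4, [238.0, 228.7]), (-8, [235.8, 231.8]), (-13, [233.0, 235.8])]
25.7 [(0, [272.0, 225.8]), (-4, [270.8, 228.7]), (-8, [269.5, 231.8]), (-13, [267.7, 235.8])]
9 [(0, [303.4, 225.8]), (-4, [303.0, 228.7]), (-8, [302.5, 231.8]), (-13, [301.9, 235.8])]
```

```bash
python3 - <<'E'
import cv2
a=cv2.imread("pics/w10.png")[220:340,160:280];b=cv2.imread("pics/w9.png")[220:340,220:340];c=cv2.imread("pics/w8.png")[220:340,260:380]
import numpy as np
cv2.imwrite("pics/fing.png",cv2.resize(np.hstack([a,b,c]),None,fx=2.2,fy=4,interpolation=cv2.INTER_CUBIC))
E
```

```text
(no output)
```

View pics/fing.png

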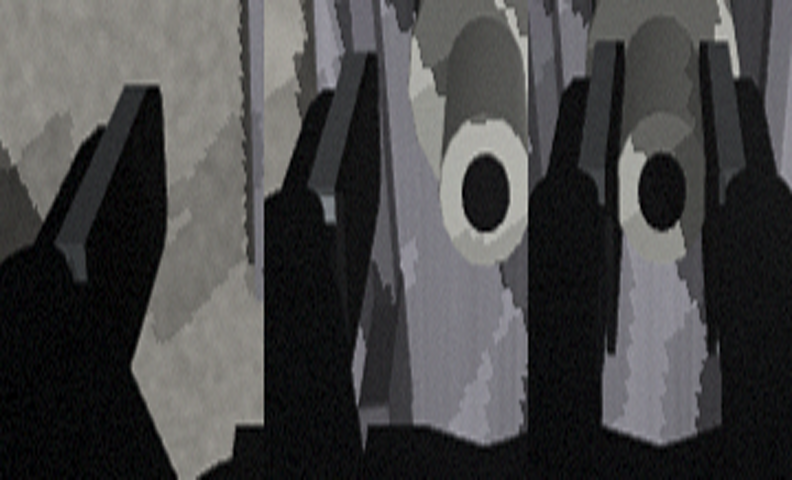

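move_arm --increments '[[[-0.12,0.03,3],0,1],[[0,0,5],0,1],[[0,0,3],0,1],[[0,0,1.5],0,1],[[0,0,1.1],0,1],[[0,0,0],0,1],[[0,0,0],0,1]]' --grip_force 30

```text
time: 12.9
ee_pos: [0.5004, 0.1555, 0.0178]
tcp_rot: [-3.141, -0.002, -0.319]
force: [0.4, 0.4, -0.1]
finger_gap: 0.0857
```

```bash
python3 - <<'E'
from h import *
import pickle
p=manip.snapshot("wrist"); save(p,"w11"); pickle.dump(p,open("w11.pkl","wb"))
o=manip.observe(); print(o["time"],o["ee_pos"],np.degrees(o["tcp_rot"]),o["finger_gap"],o["force"])
E
```

```text
12.95 [0.50036204 0.15547784 0.01777674] [-1.79961108e+02 -9.08323192e-02 -1.82589998e+01] 0.0853548449538403 [ 0.06607469 -0.19899443 -0.23204382]
```

View pics/w11.png

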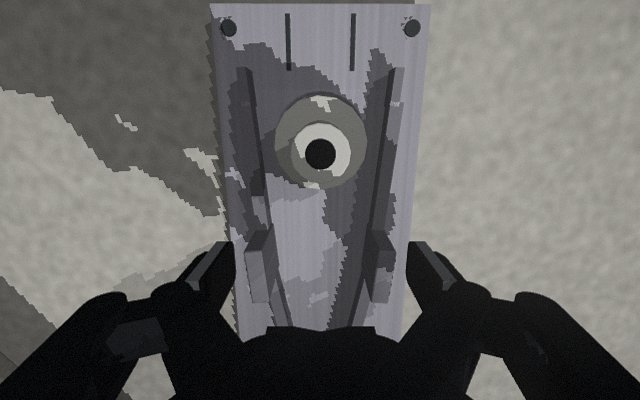

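move_arm --increments '[[[0,0,0.1],0,0.6],[[0,0,0],0,0.5],[[0,0,0],0,0.4],[[0,0,0],0,0.3],[[0,0,0],0,0.2],[[0,0,0],0,0.2]]'

```text
time: 13.7
ee_pos: [0.5005, 0.1554, 0.0166]
tcp_rot: [-3.141, -0.002, -0.319]
force: [-0.2, 0.0, 6.7]
finger_gap: 0.0516
```

```bash
python3 - <<'E'
from h import *
import pickle
p=manip.snapshot("wrist"); save(p,"w12"); pickle.dump(p,open("w12.pkl","wb"))
o=manip.observe(); print(o["time"],o["ee_pos"],np.degrees(o["tcp_rot"]),o["finger_gap"],o["force"])
E
```

```text
13.75 [0.50049876 0.15538592 0.01655702] [-1.79965736e+02 -1.00226842e-01 -1.82580386e+01] 0.051099821508022385 [1.13025344e+00 5.91072946e-03 6.06080779e+00]
```

View pics/w12.png

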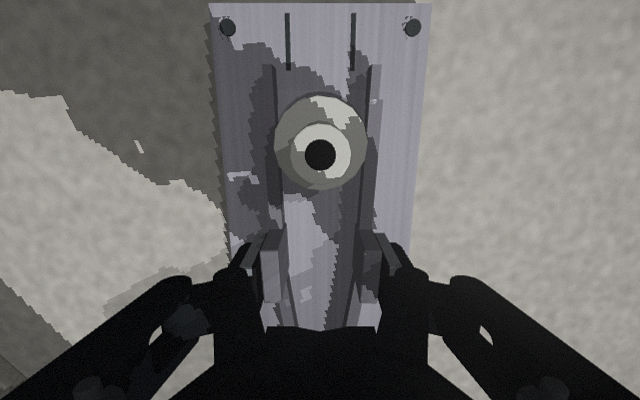

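move_arm --increments '[[[0,0,0],0,0.14],[[0,0,0],0,0.08],[[0,0,0],0,0.05],[[0,0,0],0,0.05]]'

```text
time: 14.25
ee_pos: [0.5008, 0.1554, 0.0168]
tcp_rot: [-3.141, -0.002, -0.319]
force: [0.6, 0.6, 8.6]
finger_gap: 0.0449
```

```bash
python3 - <<'E'
from h import *
import pickle
p=manip.snapshot("wrist"); save(p,"w13"); pickle.dump(p,open("w13.pkl","wb")); save(p,"w13a",(240,0,400,200),3)
o=manip.observe(); print(o["time"],o["ee_pos"],np.degrees(o["tcp_rot"]),o["finger_gap"],o["force"])
for t in ["tip_left","tip_right","mark_left","mark_right"]:
    print(t,[(np.round(r["position"],1).tolist(),round(r["conf"],2)) for r in manip.pinpoint(p,t)][:3])
E
```

```text
14.3 [0.50078376 0.15541633 0.01679111] [-1.79948204e+02 -1.41416275e-01 -1.82610257e+01] 0.04475016885120029 [-0.0855192   0.7590758   8.66088271]
tip_left [([286.3, 65.2], 0.91)]
tip_right [([357.4, 67.2], 0.81)]
mark_left [([288.0, 69.0], 0.78)]
mark_right [([351.3, 68.7], 0.59)]
```

View pics/w13a.png

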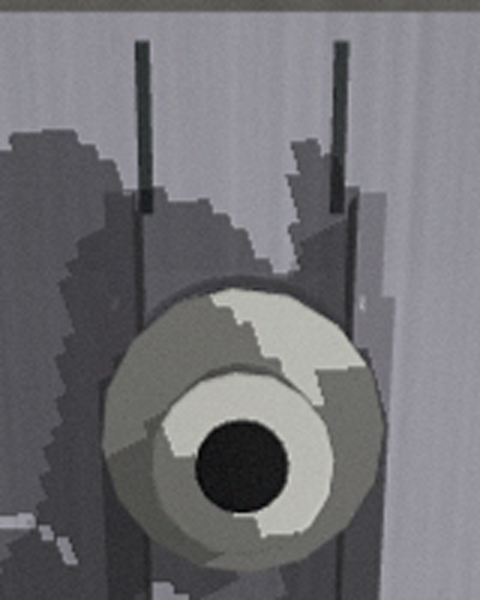

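```bash
cat > tips.py <<'E'
from h import *
def tips(p,tl,tr,Ll,Lr,off=(240,0),s=3,z=.027):
    a=np.radians(-18.26); Rt=np.array([[np.cos(a),np.sin(a),0],[np.sin(a),-np.cos(a),0],[0,0,-1]])
    c=np.array([.5535,.1374,0])
    W=lambda u,z:(Rt.T@(atz(p,(off[0]+u[0]/s,off[1]+u[1]/s),z)-c))[:2]*1000
    for n,t,L in (("L",tl,Ll),("R",tr,Lr)):
        A,B=W(L[0],.012),W(L[1],.012); T=W(t,z)
        print(n,"tip",T.round(2),"line",A.round(2),B.round(2),"y err",round(T[1]-(B[1]+(A[1]-B[1])*(T[0]-B[0])/(A[0]-B[0])),2))
E
python3 - <<'E'
from tips import *
import pickle
p=pickle.load(open("w13.pkl","rb"))
tips(p,(134,193),(357,193),[(142,42),(147,213)],[(341,42),(337,213)])
tips(p,(143,200),(349,215),[(142,42),(147,213)],[(341,42),(337,213)],z=.017)
tips(p,(3*46.3,3*65.2),(3*117.4,3*67.2),[(142,42),(147,213)],[(341,42),(337,213)],z=.022)
E
```

```text
L tip [ 32.96 -15.46] line [ 56.23 -15.26] [ 32.29 -15.21] y err -0.24
R tip [32.96 16.13] line [56.22 14.79] [32.29 14.91] y err 1.22
L tip [ 33.48 -15.26] line [ 56.23 -15.26] [ 32.29 -15.21] y err -0.05
R tip [31.35 16.25] line [56.22 14.79] [32.29 14.91] y err 1.33
L tip [ 33.36 -15.32] line [ 56.23 -15.26] [ 32.29 -15.21] y err -0.11
R tip [32.54 16.08] line [56.22 14.79] [32.29 14.91] y err 1.17
```

move_arm --increments '[[[0,-0.03,0],0,0.032],[[0,0,0],0,0.032],[[0,0,0],0,0.032]]'

```text
time: 14.88
ee_pos: [0.5009, 0.1556, 0.0168]
tcp_rot: [-3.141, -0.003, -0.319]
force: [1.5, 0.0, 7.9]
finger_gap: 0.0443
```

```bash
python3 - <<'E'
from h import *
import pickle
p=manip.snapshot("wrist"); save(p,"w14"); pickle.dump(p,open("w14.pkl","wb")); save(p,"w14a",(240,0,400,200),3)
o=manip.observe(); print(o["time"],o["ee_pos"],np.degrees(o["tcp_rot"]),o["finger_gap"],o["force"])
for t in ["tip_left","tip_right"]:
    print(t,[(np.round(r["position"],1).tolist(),round(r["conf"],2)) for r in manip.pinpoint(p,t)][:3])
E
```

```text
14.925 [0.50087515 0.15564525 0.01683885] [-1.79954251e+02 -1.44117639e-01 -1.82526201e+01] 0.04438565557025461 [ 0.46047734 -0.96331677  8.48264865]
tip_left [([285.9, 66.4], 0.87)]
tip_right [([358.2, 69.4], 0.83)]
```

View pics/w14a.png

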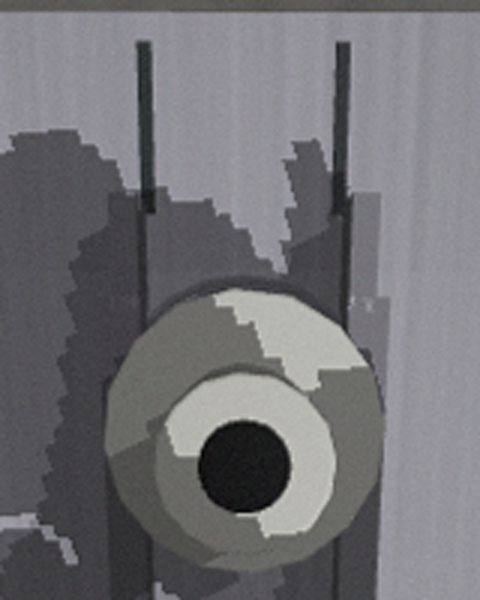

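```bash
python3 - <<'E'
from h import *
import pickle
p=pickle.load(open("w14.pkl","rb")); save(p,"w14b",(270,40,370,100),8)
E
```

```text
(no output)
```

View pics/w14b.png

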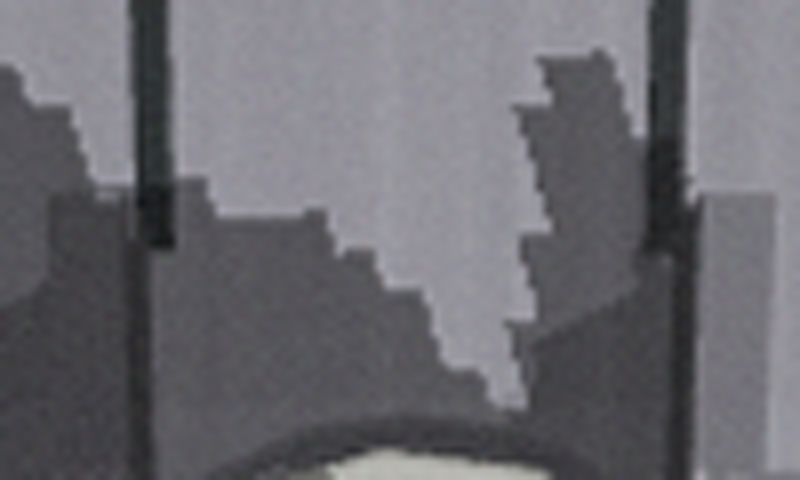

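```bash
python3 - <<'E'
from tips import *
import pickle
p=pickle.load(open("w14.pkl","rb"))
tips(p,(128,198),(698,200),[(152,0),(157,245)],[(669,0),(661,248)],off=(270,40),s=8)
tips(p,(150,250),(672,250),[(152,0),(157,245)],[(669,0),(661,248)],off=(270,40),s=8,z=.017)
tips(p,(8*15.9,8*26.4),(8*88.2,8*29.4),[(152,0),(157,245)],[(669,0),(661,248)],off=(270,40),s=8,z=.022)
E
```

```text
L tip [ 32.84 -15.17] line [ 45.65 -15.09] [ 32.5  -15.18] y err 0.01
R tip [32.75 15.14] line [45.65 14.85] [32.34 14.79] y err 0.35
L tip [ 31.58 -15.09] line [ 45.65 -15.09] [ 32.5  -15.18] y err 0.09
R tip [31.58 14.91] line [45.65 14.85] [32.34 14.79] y err 0.12
L tip [ 32.92 -15.79] line [ 45.65 -15.09] [ 32.5  -15.18] y err -0.61
R tip [31.69 16.21] line [45.65 14.85] [32.34 14.79] y err 1.42
```

```bash
python3 - <<'E'
from h import *
import pickle
p=pickle.load(open("w11.pkl","rb")); save(p,"w11b",(225,50,275,110),8); save(p,"w11c",(365,50,415,110),8)
import cv2
cv2.imwrite("pics/w11d.png",np.hstack([cv2.imread("pics/w11b.png"),cv2.imread("pics/w11c.png")]))
E
```

```text
(no output)
```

View pics/w11d.png

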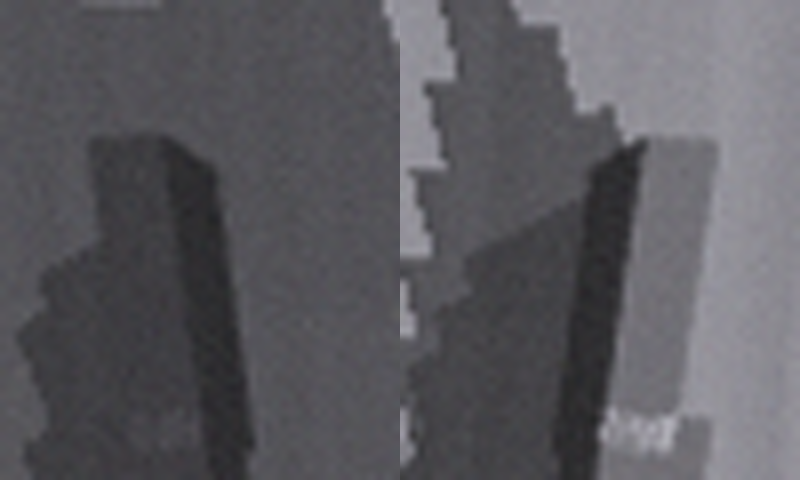

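```bash
python3 - <<'E'
from tips import *
import pickle
p=pickle.load(open("w11.pkl","rb"))
L=[(288,14),(290,70)];Rr=[(352.5,14),(351.5,70)]
tips(p,(245.4,66.9),(395.6,67.2),L,Rr,off=(0,0),s=1)
tips(p,(251.9,71),(388.4,71.2),L,Rr,off=(0,0),s=1,z=.017)
E
```

```text
L tip [ 31.71 -32.38] line [ 56.09 -14.99] [ 32.46 -14.75] y err -17.63
R tip [31.59 32.03] line [56.09 14.41] [32.46 14.65] y err 17.37
L tip [ 31.37 -31.9 ] line [ 56.09 -14.99] [ 32.46 -14.75] y err -17.16
R tip [31.29 31.23] line [56.09 14.41] [32.46 14.65] y err 16.57
```

move_arm --increments '[[[0,0,0],0,0.032],[[0,0,0],0,0.032],[[0,0,0],0,0.032],[[0,0,0],0,0.032]]'

```text
time: 15.52
ee_pos: [0.5009, 0.1557, 0.0168]
tcp_rot: [-3.141, -0.003, -0.319]
force: [1.0, -0.0, 9.3]
finger_gap: 0.0444
```

```bash
python3 - <<'E'
from h import *
import pickle
p=manip.snapshot("wrist"); save(p,"w15",(270,40,370,100),8);pickle.dump(p,open("w15.pkl","wb"))
o=manip.observe(); print(o["time"],o["ee_pos"],o["finger_gap"],o["force"])
p=manip.snapshot("scene"); save(p,"s15",(310,130,410,220),6); save(p,"s15f")
pickle.dump(p,open("s15.pkl","wb"))
for n,X in [("stemtop",[.5535,.1374,.067]),("base",[.5535,.1374,.007])]: print(n,(proj(p,X)-[310,130])*6)
E
```

```text
15.575 [0.50088463 0.15565356 0.01685302] 0.04446111380473891 [ 0.13801994 -0.79340895  9.07356389]
stemtop [306.71657891 277.43626894]
base [295.76773446 389.54711544]
```

View pics/w15.png

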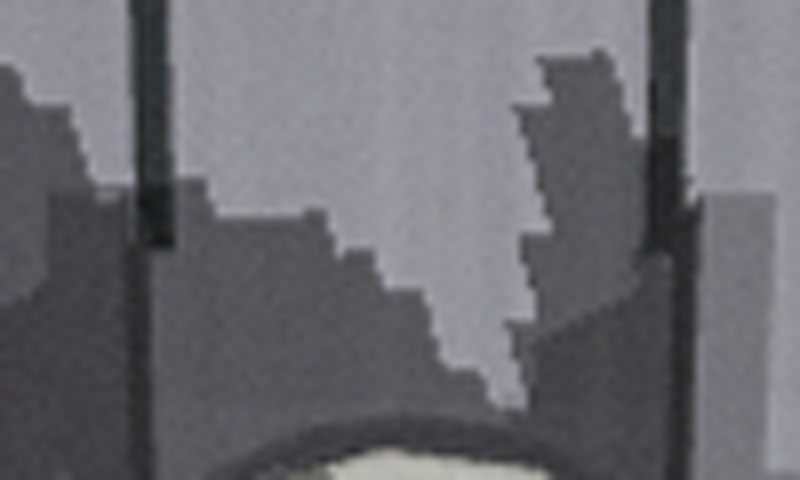

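View pics/s15.png

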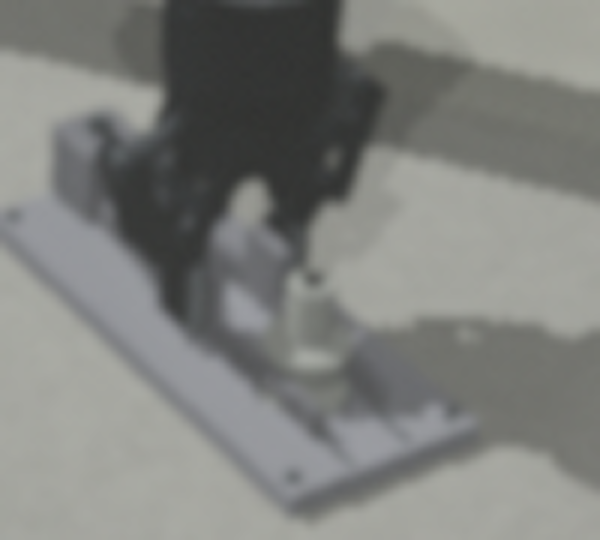

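View pics/s15f.png

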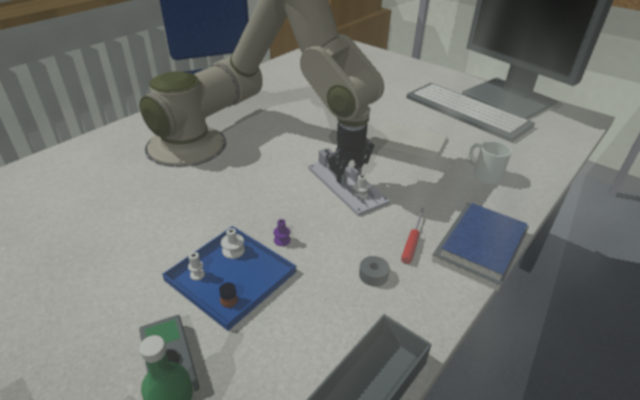

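```bash
python3 -c "
from h import *
print(manip.finish_job()); print(manip.observe()['time'])"
```

```text
the job is handed in; nothing more can be done
None
the job is handed in; nothing more can be done
```

I stood the middle former in the recess and released it, then squeezed the tweezers by their grips until the tips were over the two lines. I handed the job in at about 15.7 s with the gripper still holding. There is no verdict yet.

**Former seated:** When it was lowered, contact came with its underside about 7 mm above the table, which is the recess floor height. In the last scene picture the stem stands upright, and its top matches the predicted position to about 1 px. The purple look-alike was not touched, and the other two formers look unmoved in the tray.

**Tips on the lines:** By the edges in the wrist picture, the left tip is within 0.1 mm of its line. The right tip is 0.1 to 0.35 mm outside its line. The tip gap is about 30.0 to 30.3 mm. The same edge method gave 63.1 to 64.4 mm for the 64 mm rest gap, so I trust it to about 1 mm.

**Hold:** Over the last 0.65 s the picture of the tips did not change. The gripper read 44.3 to 44.5 mm throughout (44 mm expected). The wrist force was about 9 N.

**Checks that disagreed:**
- **Tip network:** it put the tips about 2 mm wider, a 32 mm gap. It also read about 1.5 mm wide with the tweezers at rest, so I relied on the visible edges instead.
- **Gripper opening:** it read about 18 mm while holding the 20 mm stem.

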